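# Swap the wrong filter cube in the microscope kit

### The job

One of the three microscope filter cubes in the white kit tray is orange and does not belong with the blue ones: lift it straight up out of its pocket and stand it upright in the steel dish. Then take the blue cube from the grey stock tray and lower it into the empty kit pocket until it sits fully home, flush with the tray. Lower both cubes gently, neither dropping nor tipping them nor forcing them against the trays, and leave all the other cubes in their pockets.

Things in the scene. Friction and masses are not known exactly. Their poses are not given: they have to be found in the camera images.
- orange_cube_mid (a point): Filter cube: black block 40 x 30 x 30 mm (x, y, z), its top plate and tab orange. The tab, a flat upright plate on the middle of its top, is 10 mm thick (along the cube's x), 24 mm wide (y), 30 to 60 mm above the underside (60 mm in all). The lowest 4 mm is 2 mm smaller all round. 60 to 120 g. Point: its centre, 30 mm above the underside; z up. The wrong one, in one of the kit tray's pockets.
- spare_blue_mid (a point): Filter cube: black block 40 x 30 x 30 mm (x, y, z), its top plate and tab blue. The tab, a flat upright plate on the middle of its top, is 10 mm thick (along the cube's x), 24 mm wide (y), 30 to 60 mm above the underside (60 mm in all). The lowest 4 mm is 2 mm smaller all round. 60 to 120 g. Point: its centre, 30 mm above the underside; z up. The right one, in one of the stock tray's pockets.
- kit_blue_a_mid (a point): A cube of the same make and size (point likewise at its centre), blue on top, 90 g. Belongs in the kit tray; leave it.
- kit_blue_b_mid (a point): A cube of the same make and size (point likewise at its centre), blue on top, 90 g. Belongs in the kit tray; leave it.
- green_cube_mid (a point): A cube of the same make and size (point likewise at its centre), green on top, 90 g. In the stock tray; leave it.
- white_cube_mid (a point): A cube of the same make and size (point likewise at its centre), white on top, 90 g. In the stock tray; leave it.
- kit_tray: White kit tray, fixed, 90 x 200 x 38 mm (x, y, z), origin under its centre, three pockets in a row along its y, 56 mm apart, each 43 x 33 mm (x, y) and 30 mm deep (floor 8 mm above the tray's underside), mouth bevelled 4 mm wide all round. A cube in a pocket has 1.5 mm play per side, its axes lie along the tray's, its block is flush with the tray's top and only the tab stands out, 30 mm high. A blue strip runs round its sides. Stands left or right of the dish.
- stock_tray: Grey stock tray, fixed, 90 x 200 x 38 mm (x, y, z), origin under its centre, three pockets in a row along its y, 56 mm apart, each 43 x 33 mm (x, y) and 30 mm deep (floor 8 mm above the tray's underside), mouth bevelled 4 mm wide all round. A cube in a pocket has 1.5 mm play per side, its axes lie along the tray's, its block is flush with the tray's top and only the tab stands out, 30 mm high. Stands on the other side of the dish.
- kit_tray_pocket0 (a point): Centre of a kit pocket's mouth, level with the tray's top, 38 mm above the table (the one towards the tray's -y)
- kit_tray_pocket1 (a point): Centre of a kit pocket's mouth, level with the tray's top, 38 mm above the table (the middle one)
- kit_tray_pocket2 (a point): Centre of a kit pocket's mouth, level with the tray's top, 38 mm above the table (the one towards the tray's +y)
- dish: Open steel dish, fixed, 130 x 110 mm outside, 20 mm high, walls and floor 3 mm (inner floor 3 mm above its underside), origin under its centre. It stands between the trays.

How it is judged:
On the way, in this order (a step that is already met when the one before it is completed fails the run):
1. the orange cube is lifted clear of the kit tray, upright (z of orange_cube_mid in the frame of kit_tray above 0.073 m and angle between orange_cube_mid's own z axis and vertical below 0.3 rad), for 0.1 s.
2. the orange cube stands upright in the dish, let go (x of orange_cube_mid in the frame of dish between -0.055 and 0.055 m and y of orange_cube_mid in the frame of dish between -0.045 and 0.045 m and z of orange_cube_mid in the frame of dish below 0.037 m and angle between orange_cube_mid's own z axis and vertical below 0.1 rad and contact force between the fingers and orange_cube below 0.05 N and linear speed of orange_cube below 0.02 m/s), for 0.2 s.
3. the blue stock cube is lifted clear of the stock tray, upright (z of spare_blue_mid in the frame of stock_tray above 0.073 m and angle between spare_blue_mid's own z axis and vertical below 0.3 rad), for 0.1 s.
At the end, for the whole second after the job is handed in: The orange cube stands on the dish's floor (within 4 mm, tilt under 0.1 rad); the blue stock cube sits in the emptied kit pocket, within 5 mm of its centre, within 2.5 mm of fully down, tilt under 0.06 rad; both released and at rest; the four other cubes within 8 mm of where they began (all of step 2 and (horizontal distance between spare_blue_mid and kit_tray_pocket0 below 0.005 m or horizontal distance between spare_blue_mid and kit_tray_pocket1 below 0.005 m or horizontal distance between spare_blue_mid and kit_tray_pocket2 below 0.005 m) and z of spare_blue_mid in the frame of kit_tray below 0.0405 m and angle between spare_blue_mid's own z axis and vertical below 0.06 rad and contact force between the fingers and spare_blue below 0.05 N and linear speed of spare_blue below 0.02 m/s and distance of each of kit_blue_a_mid, kit_blue_b_mid, green_cube_mid, white_cube_mid from where it was at the start of the episode below 0.008 m); the robot touches nothing.
It fails at once if a handled cube is tipped by more than 0.5 rad (angle between any of orange_cube_mid, spare_blue_mid's own z axis and vertical above 0.5 rad).
It fails at once if a handled cube is dropped (moves faster than 0.5 m/s out of the fingers) ((contact force between the fingers and orange_cube below 0.05 N and linear speed of orange_cube above 0.5 m/s) or (contact force between the fingers and spare_blue below 0.05 N and linear speed of spare_blue above 0.5 m/s)).
It fails at once if a handled cube is forced against a tray with more than 45 N (contact force between any of orange_cube, spare_blue and kit_tray above 45 N or contact force between any of orange_cube, spare_blue and stock_tray above 45 N).
It fails at once if one of the other four cubes is shifted by more than 15 mm (distance of any of kit_blue_a_mid, kit_blue_b_mid, green_cube_mid, white_cube_mid from where it was at the start of the episode above 0.015 m).
It also fails if it takes over 64 s, if anything falls off the work surface, if the arm or the gripper's body presses on something with over 40 N, if the wrist force passes 120 N, or if a joint passes its speed limit or range.

### The arm

A 6-joint arm with a two-finger parallel gripper is mounted at the origin on the work surface. World frame = base frame: x ahead of the robot, y to its left, z up, the work surface at z = 0. Lengths are in m, angles in rad, forces in N, time in s.
With the tool pointing down it reaches from about 0.25 to 0.8 m from the base axis. Payload 8.5 kg.
Tool frame: the origin (TCP) lies at the very end of the fingers, on their centre line; the grasp point (between the pads) lies behind it (arm.hold_point_z is the y of the grasp point in the tool frame, in m); y points along the fingers, z is the direction in which the jaws open and shut, and the axes are right-handed (so a half turn about y gives the same grasp; the last joint's range is limited). The gripper opens to 85 mm and grips with 20 to 120 N. Pads are 22 mm wide; open, the fingers measure 114 mm over their backs; the gripper's body (76 mm by 85 mm) begins 54 mm behind the grasp point. The pads swing forward as they close: fully open they stand 13 mm farther back than shut.
Start: joints at [-1.14, 0.238, -0.013, 1.319, 0, 1.571], TCP at [0.219, -0.477, 0.231] pointing down, gripper open.
Joint ranges: [-2.66, 2.66], [-1.03, 1.9], [-1.14, 1.46], [-1.82, 2.27], [-1.45, 1.34], [-3.14, 3.14]. Speed limits (rad/s): [2.22, 2.22, 2.79, 3.14, 3.14, 3.14].

### API

Orientations are given as a 3x3 rotation matrix whose columns are the frame's x, y, z axes.
In Python, from cell import arm gives the robot as it stands.
- The arm moves only by the tool send_rows, never from a script. Its argument "moves" is a list of rows, each a list of 7 numbers: the turn, a rotation vector about the world's x, y, z in rad, then the shift along the world's x, y, z in mm, then the finger opening in mm, from 0 to 85.4. A call has 1 to 5 rows; each row shifts and turns the commanded pose from where the row before left it; what a row does not reach is not made up. A row lasts 1/12 s, in which the tool goes at most 41.7 mm and 7.16 degrees, less where a joint would pass 70% of its speed; a pose out of reach is approached as far as the arm can. A call with a gripper value outside its range is refused whole. The fingers move at their own pace and stop on an object; "grip_force" is the grip in N (left out, the last holds). Time passes only in rows, so rows that do not move let the fingers close. It gives the time, the measured TCP pose, the force and the opening at its end, in the units of the state.
- arm.observe(): the state, without advancing time (a new reading comes with each control period).
- arm.get_image(name): name is "scene" or "top" or "wrist"; returns a dict with "img" (480x640x3 uint8, blue, green, red), "z_map" (480x640 float32, m along the optical axis (not along the pixel's ray), 0 where there is no reading), "intrinsics" (3x3 intrinsics, pixels), "xyz" and "attitude" of the camera in the world. Camera axes: x right, y up, looking along -z (the intrinsics and any distortion apply to the point x, -y, -z); pixel columns grow to the right and rows downward; lengths in m; the calibration is good to about 2 mm. A picture is of the moment at which its call begins.
- arm.job_done(): hands the job in, once; it reports no verdict.
Trained networks look in the newest picture that a camera, given by its name, has taken for a name from the list of things; names that differ only in an ending like _2 or _b are one class to them, and where a whole thing is asked for, a point or a joint stands for the part that bears it (a point fixed in the world has none). Each returns a list of dicts, best first, with "score" (0 to 1); they miss things now and then, are a little off and sometimes report something else, mostly with a low value. They report only what shows in the picture. A call takes as long as a camera call.
- arm.recognise(target, camera): "location" ([column, row] in pixels, amid what is visible of it).
- arm.trace(target, camera): "region" (480x640 bool, what is visible of it) and "location" ([column, row] in pixels, amid what is visible of it).
- arm.spot_point(target, camera): "location" ([column, row] in pixels: a listed point, or the origin of a listed thing).
The state is a dict: "t": time; "joint_pos": joint angles; "qd": joint speeds; "joint_torque": joint torques, N m; "ee_pos": TCP position; "tool_rot": TCP orientation; "ft_force": force on the tool from outside, world axes, zero at the start; "wrist_torque": the same for the moment, N m; "opening": opening from 0.0 (shut) to 1.0 (fully open).
Only numpy, scipy, OpenCV 4.12 (cv2) and the standard library are available. Lean on these libraries where they do the work, as an engineer would, in place of code of your own. Each camera call takes 0.05 s, during which the arm holds its last target.

## Working session

There is one attempt and no reset: what is moved stays moved. The work goes in short steps, Python scripts to look and compute and a tool call to move; the robot and the scene stay as the last step left them, time stands still between calls to the robot, and variables do not carry over. Pictures are saved under pics/ and viewed, and the job is handed in when it is done.

Besides the shell and the picture viewer there is one more tool, called after "Request:" as name(argument=value, ...) on one line, values as JSON. send_rows: Moves the arm, as the interface text tells. Its arguments: {"type":"object","properties":{"moves":{"type":"array"},"grip_force":{"type":"number"}},"required":["moves"]}

```bash
mkdir -p pics; ls; python3 - <<'E'
from cell import arm
import cv2, pickle
print(arm.observe(), arm.hold_point_z)
for n in ["top","scene"]:
    d=arm.get_image(n); cv2.imwrite(f"pics/{n}0.png",d["img"]); pickle.dump(d,open(f"{n}0.pkl","wb"))
    print(n,d["intrinsics"],d["xyz"],d["attitude"],[k for k in d])
E
```

```text
pics
{'t': 0.0, 'joint_pos': array([-1.13997928e+00,  2.38776239e-01, -1.42136768e-02,  1.31915935e+00,
        2.62741098e-05,  1.57078159e+00]), 'qd': array([-0.00108496, -0.00097743, -0.00037327,  0.00084268, -0.00163292,
        0.00012934]), 'joint_torque': array([ 8.63330461e-04, -5.38792026e+01,  3.46436334e+01,  1.84431783e-02,
        1.40418406e-04,  4.15748246e-06]), 'ee_pos': array([ 0.21909694, -0.47668226,  0.23069578]), 'tool_rot': array([[-9.08618704e-01, -5.41131539e-04,  4.17626337e-01],
       [-4.17626687e-01,  1.24028529e-03, -9.08617858e-01],
       [-2.62940233e-05, -9.99999084e-01, -1.35293739e-03]]), 'ft_force': array([ 0.97625811, -0.14768801,  0.41711454]), 'wrist_torque': array([-0.02299398, -0.00207794,  0.01081284]), 'opening': 1.0016520755588338} -0.0187
top [[493.94028079   0.         325.85617332]
 [  0.         493.94028079 243.5384575 ]
 [  0.           0.           1.        ]] [ 0.44273056 -0.00767561  0.88551465] [[-0.02578995  0.9904404  -0.13550901]
 [-0.99965126 -0.02478164  0.00912275]
 [ 0.0056774   0.13569703  0.99073411]] ['img', 'z_map', 'intrinsics', 'xyz', 'attitude']
scene [[566.62837695   0.         315.14986027]
 [  0.         566.62837695 239.58044101]
 [  0.           0.           1.        ]] [1.0367382  0.63173027 0.80317465] [[-0.7921553  -0.43114154  0.43198026]
 [ 0.61020544 -0.54580164  0.57423853]
 [-0.01180255  0.71848281  0.69544458]] ['img', 'z_map', 'intrinsics', 'xyz', 'attitude']
```

View pics/top0.png

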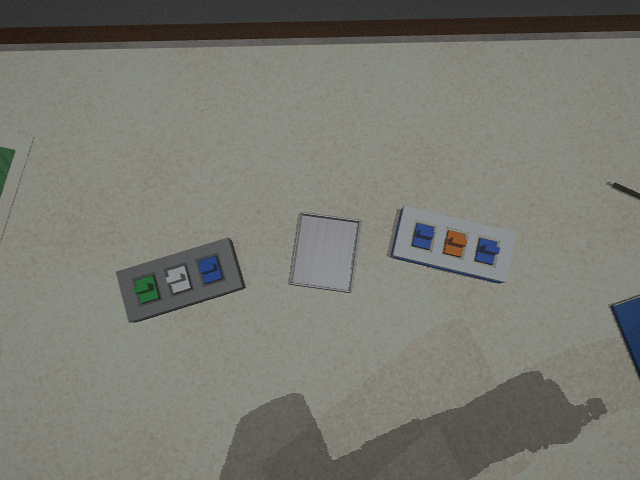

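View pics/scene0.png

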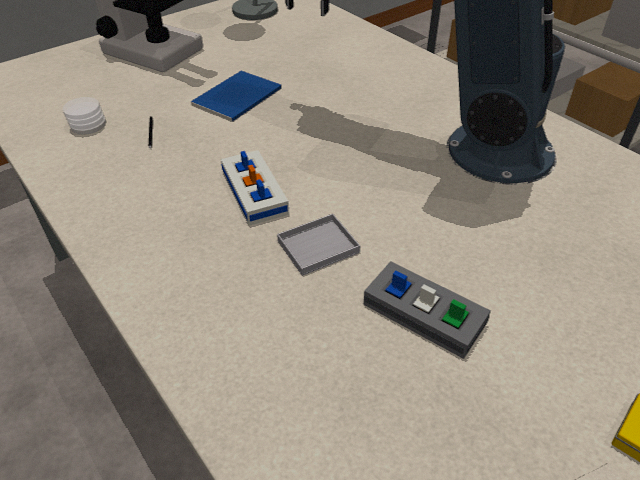

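Top view: the orange cube is the middle one in the kit tray at (456,243), the spare blue cube is in the stock tray at (210,268), and the dish is at (325,252).

```bash
cat > h.py <<'E'
import numpy as np, cv2
def cloud(d):
    K=d["intrinsics"]; z=d["z_map"].astype(float); v,u=np.mgrid[:480,:640]
    p=np.stack([(u-K[0,2])/K[0,0]*z,-(v-K[1,2])/K[1,1]*z,-z],-1)
    return p@np.array(d["attitude"]).T+np.array(d["xyz"]), z>0
def proj(d,P):
    K=d["intrinsics"]; c=(np.atleast_2d(P)-d["xyz"])@np.array(d["attitude"])
    return np.stack([K[0,0]*c[:,0]/-c[:,2]+K[0,2],K[1,1]*-c[:,1]/-c[:,2]+K[1,2]],-1)
def unproj(d,uv,h):
    K=d["intrinsics"]; uv=np.atleast_2d(uv).astype(float)
    r=np.stack([(uv[:,0]-K[0,2])/K[0,0],-(uv[:,1]-K[1,2])/K[1,1],-np.ones(len(uv))],-1)@np.array(d["attitude"]).T
    o=np.array(d["xyz"]); return o+r*((h-o[2])/r[:,2])[:,None]
E
python3 - <<'E'
import pickle; from h import *
for n in ["top0","scene0"]:
    d=pickle.load(open(n+".pkl","rb")); P,ok=cloud(d)
    print(n,"table z",np.median(P[ok&(abs(P[...,2])<.012)][:,2]))
    reg={"kit":((0.3,.65),(-.4,-.1)),"stock":((.3,.65),(.1,.4)),"dish":((.3,.6),(-.1,.1))}
    for k,(a,b) in reg.items():
        m=ok&(P[...,0]>a[0])&(P[...,0]<a[1])&(P[...,1]>b[0])&(P[...,1]<b[1])
        lo,hi=((.03,.045) if k!="dish" else (.012,.03))
        q=P[m&(P[...,2]>lo)&(P[...,2]<hi)]
        (c,s,ang)=cv2.minAreaRect((q[:,:2]*1000).astype(np.float32)); print(k,len(q),np.median(q[:,2]),np.round(c,1),np.round(s,1),ang)
        if k!="dish":
            mm=(m&(P[...,2]>.055)&(P[...,2]<.08)).astype(np.uint8)
            nn,l,st,ce=cv2.connectedComponentsWithStats(mm)
            for i in range(1,nn):
                q=P[l==i]; 
                if len(q)>8: print("  tab",len(q),np.round(np.median(q,0)*1000,1),d["img"][l==i].mean(0).round(),np.round(cv2.minAreaRect((q[:,:2]*1000).astype(np.float32)),1) if 0 else "", np.round(q.mean(0)*1000,1))
E
```

```text
top0 table z 0.0005023210025367764
kit 5579 0.03834228181734056 [ 553.4 -237.2] [202.5  92.3] 75.03646850585938
  tab 111 [ 567.7 -183.4   68. ] [110.  65.  46.]  [ 567.6 -183.    67. ]
  tab 115 [ 553.1 -236.5   68.4] [ 41.  73. 118.]  [ 553.2 -236.7   67.2]
  tab 123 [ 538.5 -290.1   67.8] [105.  62.  45.]  [ 538.9 -290.5   66.7]
stock 5771 0.038038463467818584 [503.5 238.2] [ 92.  202.8] 15.982755661010742
  tab 113 [518.7 184.   67.9] [109.  61.  39.]  [518.8 184.   66.8]
  tab 119 [503.5 237.1  67.7] [126. 124. 121.]  [503.6 237.4  66.4]
  tab 120 [488.2 291.5  67.8] [50. 89. 39.]  [488.3 291.4  66.8]
dish 369 0.020105258231776446 [544.9 -13.2] [110.2 125.3] 80.67138671875
scene0 table z -0.0003982462598213776
kit 2218 0.0371884178117603 [ 551.6 -237.4] [207.1  92.3] 74.96981048583984
  tab 59 [ 538.4 -287.4   65.7] [114.  60.  31.]  [ 538.1 -287.8   64.3]
  tab 66 [ 553.4 -231.6   65.9] [ 15.  63. 132.]  [ 553.1 -233.3   64.4]
  tab 71 [ 567.5 -178.3   65.6] [108.  54.  26.]  [ 567.4 -179.9   64.3]
stock 4332 0.037227309617894555 [501.8 239.7] [ 96.1 201.2] 15.854952812194824
  tab 131 [519.1 187.9  65.5] [103.  49.  16.]  [518.5 187.5  64.3]
  tab 141 [504.2 241.6  65.5] [129. 137. 140.]  [503.5 241.3  64.3]
  tab 141 [488.8 295.3  66.1] [38. 88. 19.]  [488.1 295.1  64.4]
dish 495 0.017192719144158763 [543.7 -12.5] [115.1 130. ] 80.8963394165039
```

Request:
send_rows(moves=[[0, 0, 0.073, 28, 20, -4, 60], [0, 0, 0.073, 28, 20, -4, 60], [0, 0, 0.073, 28, 20, -4, 60], [0, 0, 0.073, 28, 20, -4, 60], [0, 0, 0.073, 28, 20, -4, 60]], grip_force=25)

```text
t: 0.52
ee_pos: [0.3601, -0.3758, 0.2108]
tool_rot: [[-0.697, -0.0, 0.717], [-0.717, 0.0, -0.697], [0.0, -1.0, -0.001]]
ft_force: [0.1, -0.8, 0.2]
opening: 0.7
```

Request:
send_rows(moves=[[0, 0, 0.073, 28, 20, -4, 60], [0, 0, 0.073, 28, 20, -4, 60], [0, 0, 0.073, 28, 20, -4, 60], [0, 0, 0.073, 28, 20, -4, 60], [0, 0, 0.073, 28, 20, -4, 60]])

```text
t: 0.93
ee_pos: [0.5003, -0.2756, 0.1908]
tool_rot: [[-0.395, -0.001, 0.919], [-0.919, 0.0, -0.395], [-0.0, -1.0, -0.001]]
ft_force: [0.4, 0.5, 0.1]
opening: 0.701
```

Request:
send_rows(moves=[[0, 0, 0.073, 27, 20, -4, 60], [0, 0, 0.073, 27, 20, -4, 60], [0, 0, 0, 0, 0, 0, 60], [0, 0, 0, 0, 0, 0, 60]])

```text
t: 1.27
ee_pos: [0.554, -0.2355, 0.1821]
tool_rot: [[-0.258, -0.002, 0.966], [-0.966, 0.001, -0.258], [-0.0, -1.0, -0.002]]
ft_force: [-0.3, 0.2, -0.1]
opening: 0.702
```

```bash
python3 - <<'E'
from cell import arm
import cv2, pickle
from h import *
s=arm.observe(); print(s)
d=arm.get_image("wrist"); cv2.imwrite("pics/w1.png",d["img"]); pickle.dump(d,open("w1.pkl","wb"))
print(d["xyz"],d["attitude"],d["intrinsics"])
P,ok=cloud(d); print("z range",np.percentile(P[ok][:,2],[5,50,95]))
q=P[ok&(P[...,2]>.062)&(P[...,2]<.075)]; print(len(q))
mm=(ok&(P[...,2]>.06)&(P[...,2]<.075)).astype(np.uint8)
nn,l,st,ce=cv2.connectedComponentsWithStats(mm)
for i in range(1,nn):
    q=P[l==i]
    if len(q)>50: print(len(q),d["img"][l==i].mean(0).round(),q.mean(0)*1000,cv2.minAreaRect((q[:,:2]*1000).astype(np.float32)))
E
```

```text
{'t': 1.2667, 'joint_pos': array([-4.01956342e-01,  3.90326897e-01,  8.12426143e-02,  1.26358196e+00,
       -3.37037609e-05,  1.43010925e+00]), 'qd': array([-0.0397923 , -0.02547888, -0.01789163,  0.00687993, -0.0090701 ,
        0.00686122]), 'joint_torque': array([  1.94947511, -64.14220333,  34.8771286 ,  -0.29740448,
         0.18838509,  -0.1045556 ]), 'ee_pos': array([ 0.5540049 , -0.23551937,  0.1821442 ]), 'tool_rot': array([[-2.58307115e-01, -1.73406150e-03,  9.66061296e-01],
       [-9.66062825e-01,  7.00528898e-04, -2.58306266e-01],
       [-2.28834904e-04, -9.99998251e-01, -1.85616395e-03]]), 'ft_force': array([-0.32713736,  0.23193057, -0.06093248]), 'wrist_torque': array([0.04692106, 0.00494824, 0.03189887]), 'opening': 0.7016495297832274}
[ 0.57162414 -0.16989191  0.32388707] [[ 0.96602525  0.24840209  0.07135563]
 [-0.25844233  0.93024132  0.26049692]
 [-0.00166997 -0.27008792  0.96283422]] [[345.62425444   0.         321.72970403]
 [  0.         345.62425444 233.1272459 ]
 [  0.           0.           1.        ]]
z range [-1.80987866e-03 -2.72155262e-04  2.72844767e-01]
1230
455 [96. 50. 26.] [ 566.55986163 -184.55337766   67.22915492] ((566.2859497070312, -184.82455444335938), (23.601743698120117, 9.439022064208984), 75.3148422241211)
417 [ 45.  91. 156.] [ 552.37862959 -238.0138098    66.96469656] ((552.2191772460938, -238.60255432128906), (24.53856086730957, 9.378826141357422), 74.90904235839844)
381 [121.  65.  35.] [ 537.81830397 -291.34723323   66.79311764] ((537.6602783203125, -292.7527770996094), (24.805105209350586, 9.837638854980469), 75.016845703125)
```

View pics/w1.png

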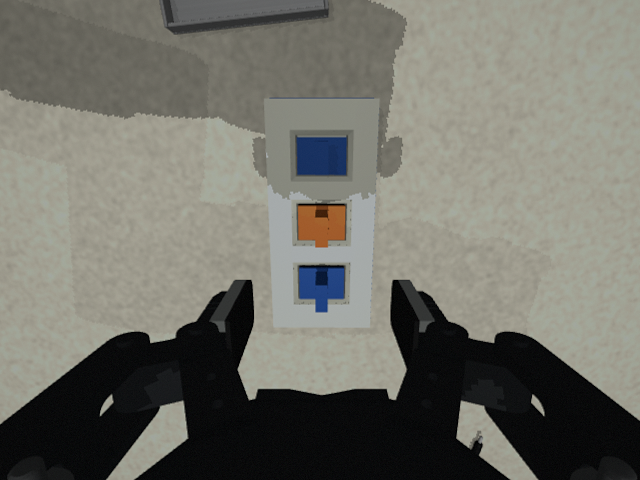

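```bash
python3 - <<'E'
import pickle; from h import *
d=pickle.load(open("w1.pkl","rb")); P,ok=cloud(d)
m=ok&(P[...,2]>.033)&(P[...,2]<.043)&(abs(P[...,0]-.553)<.13)&(abs(P[...,1]+.237)<.15)
q=P[m]; print(cv2.minAreaRect((q[:,:2]*1000).astype(np.float32)))
E
```

```text
((551.9904174804688, -239.2186279296875), (200.1360626220703, 90.37885284423828), 75.0583267211914)
```

Wrist view: the orange tab is at (321,228), centred between the pads (columns 252 and 391). Descending.

Request:
send_rows(moves=[[0, 0, 0, -0.5, -1, -20, 60], [0, 0, 0, 0, 0, -25, 60], [0, 0, 0, 0, 0, -25, 60], [0, 0, 0, 0, 0, -25, 60], [0, 0, 0, 0, 0, -5, 60]])

```text
t: 1.73
ee_pos: [0.5495, -0.2381, 0.0798]
tool_rot: [[-0.263, -0.005, 0.965], [-0.965, 0.002, -0.263], [-0.001, -1.0, -0.006]]
ft_force: [-0.9, 1.4, -0.3]
opening: 0.708
```

Request:
send_rows(moves=[[0, 0, 0, 0, 0, 0, 50], [0, 0, 0, 0, 0, 0, 50], [0, 0, 0, 0, 0, 0, 50]])

```text
t: 1.98
ee_pos: [0.5534, -0.2388, 0.0851]
tool_rot: [[-0.262, 0.002, 0.965], [-0.965, -0.001, -0.262], [0.0, -1.0, 0.002]]
ft_force: [-0.2, 0.3, -0.7]
opening: 0.582
```

```bash
python3 - <<'E'
from cell import arm
import cv2, pickle
from h import *
s=arm.observe(); print(s["ee_pos"],s["tool_rot"][:,2],s["opening"],s["ft_force"])
d=arm.get_image("wrist"); cv2.imwrite("pics/w2.png",d["img"]); pickle.dump(d,open("w2.pkl","wb"))
P,ok=cloud(d)
mm=(ok&(P[...,2]>.06)&(P[...,2]<.075)&(abs(P[...,0]-.553)<.09)).astype(np.uint8)
nn,l,st,ce=cv2.connectedComponentsWithStats(mm)
for i in range(1,nn):
    q=P[l==i]
    if len(q)>50: print(len(q),d["img"][l==i].mean(0).round(),q.mean(0)*1000,cv2.minAreaRect((q[:,:2]*1000).astype(np.float32)))
E
```

```text
[ 0.55339155 -0.23881801  0.08509098] [ 0.96513392 -0.2617461   0.00234471] 0.5823352385137777 [-0.1925948   0.32049941 -0.69742189]
1178 [106.  56.  29.] [ 566.71959116 -184.22987347   67.19692675] ((566.5899047851562, -184.72378540039062), (24.009288787841797, 9.965078353881836), 74.32131958007812)
991 [ 27.  62. 115.] [ 552.46850194 -237.49819843   66.83186927] ((552.1434326171875, -238.58221435546875), (24.815277099609375, 9.677441596984863), 74.7858657836914)
856 [123.  63.  31.] [ 538.23766243 -290.60702576   66.57751405] ((537.7380981445312, -292.27423095703125), (25.196027755737305, 9.94676685333252), 74.96437072753906)
```

View pics/w2.png

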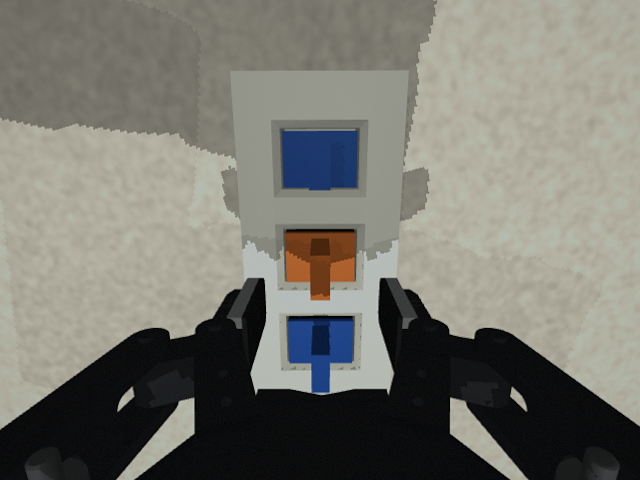

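Request:
send_rows(moves=[[0, 0, 0, 0, 0, -8, 50], [0, 0, 0, 0, 0, -12, 50], [0, 0, 0, 0, 0, -10, 50], [0, 0, 0, 0, 0, -6, 40], [0, 0, 0, 0, 0, 0, 40]])

```text
t: 2.45
ee_pos: [0.5519, -0.2376, 0.0458]
tool_rot: [[-0.261, -0.002, 0.965], [-0.965, 0.001, -0.261], [-0.0, -1.0, -0.002]]
ft_force: [-0.7, -0.4, 0.7]
opening: 0.467
```

Request:
send_rows(moves=[[0, 0, 0, 0, 0, 0, 40], [0, 0, 0, 0, 0, 0, 40], [0, 0, 0, 0, 0, 0, 40]])

```text
t: 2.7
ee_pos: [0.5531, -0.2381, 0.0478]
tool_rot: [[-0.261, 0.001, 0.965], [-0.965, -0.0, -0.261], [0.0, -1.0, 0.001]]
ft_force: [0.5, -0.6, 0.5]
opening: 0.471
```

```bash
python3 - <<'E'
from cell import arm
import cv2, pickle
from h import *
s=arm.observe(); print(s["ee_pos"],s["tool_rot"][:,2],s["opening"],s["ft_force"])
d=arm.get_image("wrist"); cv2.imwrite("pics/w3.png",d["img"])
E
```

```text
[ 0.5531038  -0.23813507  0.04780889] [ 9.65359647e-01 -2.60921768e-01  7.63326585e-04] 0.47125165341168823 [ 0.46479884 -0.62303349  0.4828011 ]
```

View pics/w3.png

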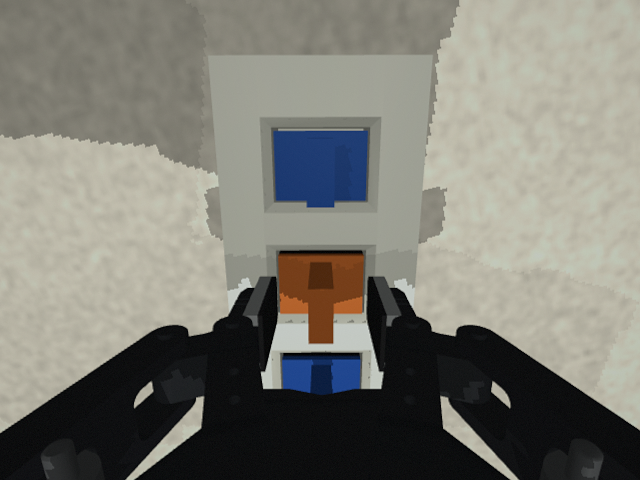

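Request:
send_rows(moves=[[0, 0, 0, -0.5, 0, -2, 25], [0, 0, 0, 0, 0, -1, 18], [0, 0, 0, 0, 0, 0, 14], [0, 0, 0, 0, 0, 0, 12], [0, 0, 0, 0, 0, 0, 12]], grip_force=25)

```text
t: 3.17
ee_pos: [0.5523, -0.238, 0.0443]
tool_rot: [[-0.261, -0.0, 0.965], [-0.965, -0.0, -0.261], [0.0, -1.0, -0.0]]
ft_force: [0.8, -0.4, -0.8]
opening: 0.141
```

Request:
send_rows(moves=[[0, 0, 0, 0, 0, 0, 10], [0, 0, 0, 0, 0, 0, 8], [0, 0, 0, 0, 0, 0, 6], [0, 0, 0, 0, 0, 0, 5]])

```text
t: 3.5
ee_pos: [0.5524, -0.238, 0.0444]
tool_rot: [[-0.261, 0.0, 0.965], [-0.965, -0.0, -0.261], [0.0, -1.0, 0.0]]
ft_force: [1.0, -0.0, 0.6]
opening: 0.11
```

Request:
send_rows(moves=[[0, 0, 0, 0, 0, 0, 2], [0, 0, 0, 0, 0, 3, 2], [0, 0, 0, 0, 0, 6, 2], [0, 0, 0, 0, 0, 8, 2], [0, 0, 0, 0, 0, 10, 2]], grip_force=30)

```text
t: 3.92
ee_pos: [0.5519, -0.2379, 0.0718]
tool_rot: [[-0.261, -0.001, 0.965], [-0.965, 0.0, -0.261], [-0.0, -1.0, -0.001]]
ft_force: [-0.3, 0.2, -0.3]
opening: 0.111
```

Request:
send_rows(moves=[[0, 0, 0, 0, 0, 12, 2], [0, 0, 0, 0, 0, 12, 2], [0, 0, 0, 0, 0, 9, 2], [0, 0, 0, 0, 0, 0, 2], [0, 0, 0, 0, 0, 0, 2]])

```text
t: 4.33
ee_pos: [0.5526, -0.2381, 0.105]
tool_rot: [[-0.261, 0.001, 0.965], [-0.965, -0.001, -0.261], [0.0, -1.0, 0.001]]
ft_force: [-1.2, -0.2, -1.1]
opening: 0.111
```

```bash
python3 - <<'E'
from cell import arm
import cv2, pickle
from h import *
s=arm.observe(); print(s["ee_pos"],s["tool_rot"][:,2],s["opening"],s["ft_force"])
d=arm.get_image("wrist"); cv2.imwrite("pics/w4.png",d["img"]); pickle.dump(d,open("w4.pkl","wb"))
d2=arm.get_image("scene"); cv2.imwrite("pics/s4.png",cv2.resize(d2["img"][100:340,150:470],(640,480)))
P,ok=cloud(d)
q=P[ok&(P[...,2]<.043)&(P[...,2]>.033)&(abs(P[...,0]-.553)<.13)]
print(cv2.minAreaRect((q[:,:2]*1000).astype(np.float32)))
E
```

```text
[ 0.55259825 -0.23813812  0.10504415] [ 0.9653525  -0.26094596  0.00132589] 0.11116607670032745 [-1.21350465 -0.20170594 -1.0984988 ]
((552.1276245117188, -238.85382080078125), (200.62791442871094, 90.59380340576172), 74.92716979980469)
```

View pics/w4.png

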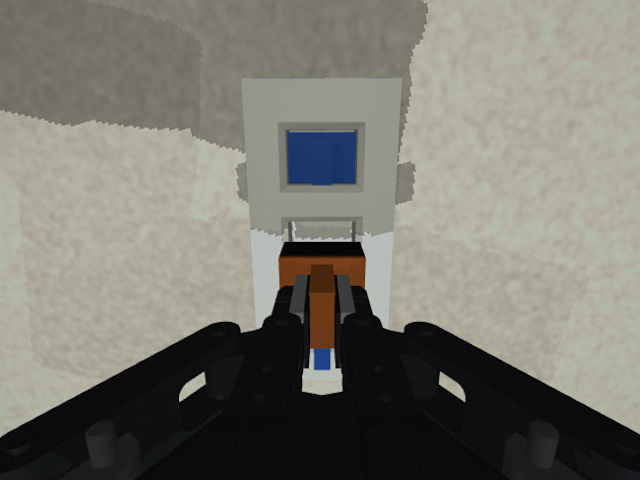

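View pics/s4.png

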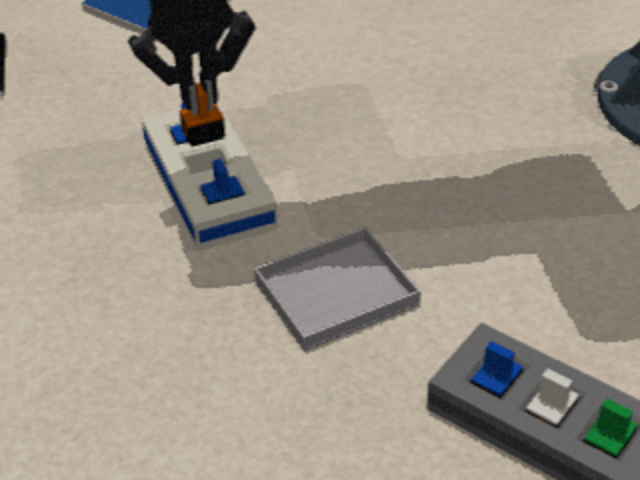

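Request:
send_rows(moves=[[0, 0, 0, 0, 0, 15, 2], [0, 0, 0, 0, 8, 15, 2], [0, 0, 0.02, -1, 18, 0, 2], [0, 0, 0.02, -1, 27, 0, 2], [0, 0, 0.02, -1, 30, 0, 2]])

```text
t: 4.85
ee_pos: [0.5488, -0.1549, 0.1336]
tool_rot: [[-0.203, -0.001, 0.979], [-0.979, 0.0, -0.203], [0.0, -1.0, -0.001]]
ft_force: [-0.4, -0.1, -1.4]
opening: 0.11
```

Request:
send_rows(moves=[[0, 0, 0.02, -1, 30, 0, 2], [0, 0, 0.02, -1, 30, 0, 2], [0, 0, 0, -1, 30, 0, 2], [0, 0, 0, -1, 27, 0, 2], [0, 0, 0, -1, 17, 0, 2]])

```text
t: 5.27
ee_pos: [0.5434, -0.0186, 0.1335]
tool_rot: [[-0.162, -0.002, 0.987], [-0.987, 0.001, -0.162], [-0.0, -1.0, -0.002]]
ft_force: [-0.3, -0.0, -0.9]
opening: 0.11
```

Request:
send_rows(moves=[[0, 0, 0, 0, 8, 0, 2], [0, 0, 0, 0, 0, -5, 2], [0, 0, 0, 0, 0, -15, 2], [0, 0, 0, 0, 0, -20, 2], [0, 0, 0, 0, 0, -20, 2]])

```text
t: 5.68
ee_pos: [0.5445, -0.0142, 0.0733]
tool_rot: [[-0.164, 0.001, 0.986], [-0.986, -0.0, -0.164], [0.0, -1.0, 0.001]]
ft_force: [-0.3, 0.5, -1.2]
opening: 0.11
```

Request:
send_rows(moves=[[0, 0, 0, 0, 0, -10, 2], [0, 0, 0, 0, 0, -5, 2], [0, 0, 0, 0, 0, 0, 2], [0, 0, 0, 0, 0, 0, 2], [0, 0, 0, 0, 0, 0, 2]])

```text
t: 6.1
ee_pos: [0.5449, -0.0133, 0.0602]
tool_rot: [[-0.164, 0.001, 0.987], [-0.987, -0.0, -0.164], [-0.0, -1.0, 0.001]]
ft_force: [0.2, -0.7, -1.0]
opening: 0.11
```

```bash
python3 - <<'E'
from cell import arm
import cv2, pickle
from h import *
s=arm.observe(); print(s["ee_pos"],s["tool_rot"][:,2],s["opening"],s["ft_force"])
d2=arm.get_image("scene"); cv2.imwrite("pics/s5.png",cv2.resize(d2["img"][100:340,150:470],(640,480)))
d2=arm.get_image("wrist"); cv2.imwrite("pics/w5.png",d2["img"])
E
```

```text
[ 0.54493838 -0.01329904  0.06015521] [ 0.98652446 -0.16360858  0.0013085 ] 0.11032886909599719 [ 0.20139053 -0.69227266 -0.97839458]
```

View pics/s5.png

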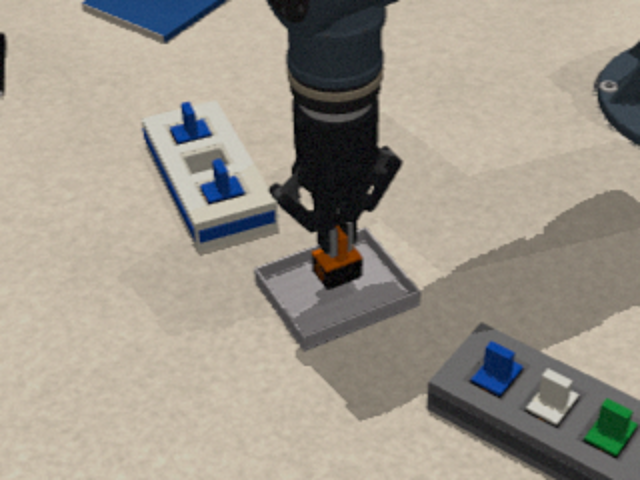

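View pics/w5.png

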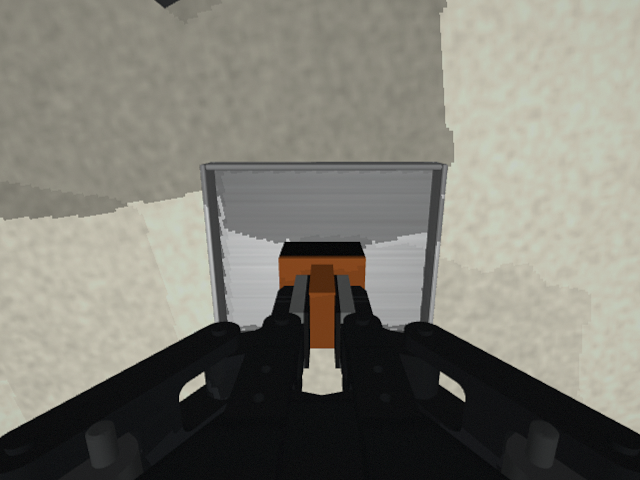

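The cube hangs upright over the middle of the dish. I'll lower it until it touches.

Request:
send_rows(moves=[[0, 0, 0, 0, 0, -5, 2], [0, 0, 0, 0, 0, -6, 2], [0, 0, 0, 0, 0, -4, 2], [0, 0, 0, 0, 0, -2, 2], [0, 0, 0, 0, 0, 0, 2]])

```text
t: 6.62
ee_pos: [0.5437, -0.013, 0.0415]
tool_rot: [[-0.163, -0.001, 0.987], [-0.987, 0.0, -0.163], [0.0, -1.0, -0.001]]
ft_force: [0.3, -0.0, -1.0]
opening: 0.109
```

Request:
send_rows(moves=[[0, 0, 0, 0, 0, -1, 2], [0, 0, 0, 0, 0, -1, 2], [0, 0, 0, 0, 0, -0.5, 2], [0, 0, 0, 0, 0, 0, 2]])

```text
t: 6.95
ee_pos: [0.5442, -0.013, 0.0398]
tool_rot: [[-0.163, -0.0, 0.987], [-0.987, 0.0, -0.163], [-0.0, -1.0, -0.0]]
ft_force: [-0.1, 0.4, 0.1]
opening: 0.107
```

Request:
send_rows(moves=[[0, 0, 0, 0, 0, -0.5, 2], [0, 0, 0, 0, 0, 0, 2], [0, 0, 0, 0, 0, 0, 2]])

```text
t: 7.2
ee_pos: [0.5444, -0.013, 0.0394]
tool_rot: [[-0.163, 0.0, 0.987], [-0.987, 0.0, -0.163], [-0.0, -1.0, 0.0]]
ft_force: [0.4, -0.8, -0.5]
opening: 0.109
```

Request:
send_rows(moves=[[0, 0, 0, 0, 0, 0, 10], [0, 0, 0, 0, 0, 0, 13], [0, 0, 0, 0, 0, 0, 17], [0, 0, 0, 0, 0, 0, 25], [0, 0, 0, 0, 0, 0, 35]])

```text
t: 7.62
ee_pos: [0.5443, -0.013, 0.0393]
tool_rot: [[-0.163, 0.0, 0.987], [-0.987, 0.0, -0.163], [-0.0, -1.0, -0.0]]
ft_force: [-0.6, 0.1, 0.0]
opening: 0.402
```

Request:
send_rows(moves=[[0, 0, 0, 0, 0, 0, 40], [0, 0, 0, 0, 0, 5, 40], [0, 0, 0, 0, 0, 15, 40], [0, 0, 0, 0, 0, 25, 40], [0, 0, 0, 0, 0, 30, 40]])

```text
t: 8.03
ee_pos: [0.543, -0.013, 0.1142]
tool_rot: [[-0.163, -0.003, 0.987], [-0.987, 0.0, -0.163], [0.0, -1.0, -0.003]]
ft_force: [-0.1, -0.4, 0.1]
opening: 0.467
```

```bash
python3 - <<'E'
from cell import arm
import cv2, pickle
from h import *
s=arm.observe(); print(s["ee_pos"],s["tool_rot"][:,2],s["opening"],s["ft_force"])
d2=arm.get_image("scene"); cv2.imwrite("pics/s6.png",cv2.resize(d2["img"][100:340,150:470],(640,480)))
E
```

```text
[ 0.54302775 -0.01296269  0.11416874] [ 0.98658275 -0.16323209 -0.00312331] 0.46749365935092346 [-0.14444411 -0.40314063  0.14023885]
```

View pics/s6.png

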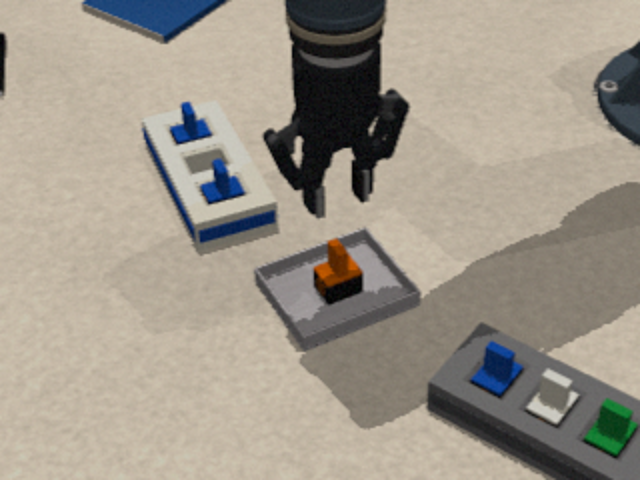

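Orange cube stands upright in the dish. Now on to the spare blue cube.

Request:
send_rows(moves=[[0, 0, 0, 0, 7, 15, 45], [0, 0, 0.07, -3, 20, 10, 50], [0, 0, 0.07, -4, 28, 5, 50], [0, 0, 0.07, -4, 30, 0, 50], [0, 0, 0.07, -4, 30, 0, 50]])

```text
t: 8.5
ee_pos: [0.5293, 0.103, 0.1452]
tool_rot: [[0.118, 0.001, 0.993], [-0.993, 0.0, 0.118], [-0.0, -1.0, 0.001]]
ft_force: [-0.0, 0.6, -0.6]
opening: 0.585
```

Request:
send_rows(moves=[[0, 0, 0.07, -4, 30, 0, 50], [0, 0, 0.07, -4, 28, 0, 50], [0, 0, 0.02, -2, 17, 0, 50], [0, 0, 0, 0, 7, 0, 50], [0, 0, 0, 0, 0, 0, 50]])

```text
t: 8.92
ee_pos: [0.5192, 0.1853, 0.1445]
tool_rot: [[0.274, 0.0, 0.962], [-0.962, 0.0, 0.274], [-0.0, -1.0, 0.0]]
ft_force: [0.4, -0.7, 0.3]
opening: 0.583
```

Request:
send_rows(moves=[[0, 0, 0, 0, 0, 0, 50], [0, 0, 0, 0, 0, 0, 50], [0, 0, 0, 0, 0, 0, 50], [0, 0, 0, 0, 0, 0, 50]])

```text
t: 9.25
ee_pos: [0.5194, 0.183, 0.1443]
tool_rot: [[0.271, -0.0, 0.963], [-0.963, -0.0, 0.271], [0.0, -1.0, -0.0]]
ft_force: [0.5, -0.2, -0.2]
opening: 0.584
```

```bash
cat > m.py <<'E'
from cell import arm
import cv2, pickle, sys
from h import *
tag=sys.argv[1]; cx,cy=float(sys.argv[2]),float(sys.argv[3])
s=arm.observe(); print(s["ee_pos"]*1000,s["tool_rot"][:,2],s["opening"],s["ft_force"])
d=arm.get_image("wrist"); cv2.imwrite(f"pics/w{tag}.png",d["img"]); pickle.dump(d,open(f"w{tag}.pkl","wb"))
P,ok=cloud(d); near=ok&(np.hypot(P[...,0]-cx,P[...,1]-cy)<.13)
q=P[near&(P[...,2]<.043)&(P[...,2]>.033)]
print("tray",cv2.minAreaRect((q[:,:2]*1000).astype(np.float32)))
nn,l,st,ce=cv2.connectedComponentsWithStats((near&(P[...,2]>.06)&(P[...,2]<.075)).astype(np.uint8))
for i in range(1,nn):
    q=P[l==i]
    if len(q)>50: print(len(q),d["img"][l==i].mean(0).round(),cv2.minAreaRect((q[:,:2]*1000).astype(np.float32)),ce[i])
E
python3 m.py 7 .503 .238
```

```text
[519.40725715 182.99110564 144.32152794] [ 9.62614104e-01  2.70876483e-01 -1.30835758e-04] 0.583622669020142 [ 0.50461564 -0.24074434 -0.21955217]
tray ((503.07171630859375, 234.5819854736328), (90.45079040527344, 194.11285400390625), 15.876676559448242)
806 [57. 99. 43.] ((486.7814025878906, 291.82391357421875), (9.467564582824707, 24.105873107910156), 15.599823951721191) [319.00124069  54.44292804]
638 [148. 160. 159.] ((502.0993347167969, 237.9110107421875), (9.435220718383789, 23.619951248168945), 15.709301948547363) [319.51253918 153.48589342]
553 [135.  71.  37.] ((517.4362182617188, 184.3675079345703), (9.400317192077637, 24.423049926757812), 15.710022926330566) [319.98372514 238.97649186]
```

View pics/w7.png

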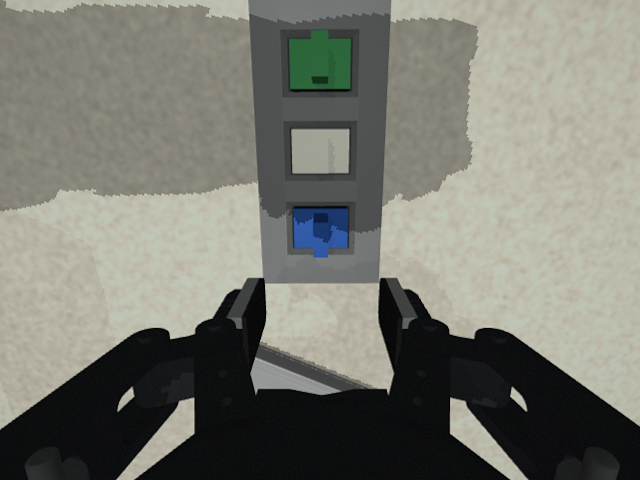

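Request:
send_rows(moves=[[0, 0, 0, -1, 1, -10, 50], [0, 0, 0, -0.5, 0.4, -20, 50], [0, 0, 0, 0, 0, -20, 50], [0, 0, 0, 0, 0, -14, 45], [0, 0, 0, 0, 0, -6, 40]])

```text
t: 9.72
ee_pos: [0.5163, 0.1847, 0.0717]
tool_rot: [[0.272, -0.003, 0.962], [-0.962, -0.001, 0.272], [0.0, -1.0, -0.003]]
ft_force: [0.1, 0.7, 0.1]
opening: 0.465
```

Request:
send_rows(moves=[[0, 0, 0, 0, 0, 0, 40], [0, 0, 0, 0, 0, 0, 40], [0, 0, 0, 0, 0, 0, 40]])

```text
t: 9.97
ee_pos: [0.5183, 0.1855, 0.075]
tool_rot: [[0.272, 0.001, 0.962], [-0.962, 0.0, 0.272], [-0.0, -1.0, 0.001]]
ft_force: [0.8, 0.1, -0.7]
opening: 0.466
```

```bash
python3 m.py 8 .503 .238
```

```text
[518.28069744 185.53322434  75.02326055] [0.96219118 0.27237277 0.00109841] 0.4660008465843538 [ 0.81669671  0.13978149 -0.72561628]
tray ((505.7989807128906, 225.592529296875), (90.62022399902344, 174.18014526367188), 15.928349494934082)
1516 [ 62. 108.  47.] ((487.46490478515625, 289.5982360839844), (9.888897895812988, 19.464778900146484), 16.187589645385742) [319.48416887  28.77242744]
1328 [166. 179. 177.] ((502.02630615234375, 238.20924377441406), (9.82883071899414, 23.85887336730957), 16.289474487304688) [319.79819277 166.74548193]
1090 [113.  56.  27.] ((517.3342895507812, 184.40536499023438), (9.629371643066406, 24.69660186767578), 15.804141998291016) [320.01009174 285.4146789 ]
```

View pics/w8.png

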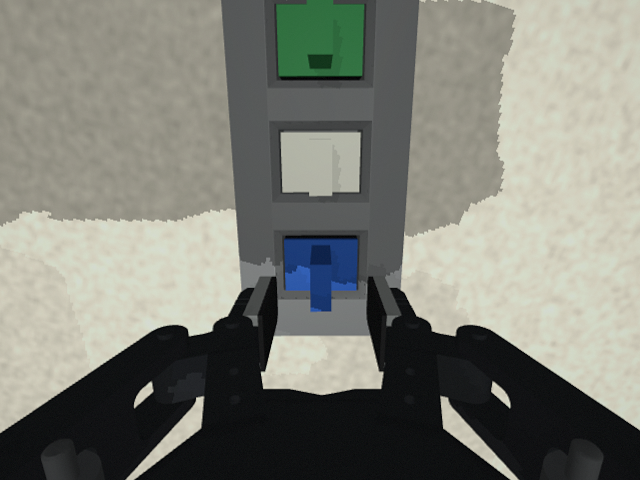

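Request:
send_rows(moves=[[0, 0, 0, -0.5, -0.2, -8, 40], [0, 0, 0, 0, 0, -10, 40], [0, 0, 0, 0, 0, -8, 40], [0, 0, 0, 0, 0, -4, 40], [0, 0, 0, 0, 0, 0, 40]], grip_force=25)

```text
t: 10.43
ee_pos: [0.5163, 0.1849, 0.0428]
tool_rot: [[0.273, -0.002, 0.962], [-0.962, -0.001, 0.273], [0.0, -1.0, -0.002]]
ft_force: [-0.5, -0.5, 0.9]
opening: 0.467
```

Request:
send_rows(moves=[[0, 0, 0, 0, 0, 0, 30], [0, 0, 0, 0, 0, 0, 20], [0, 0, 0, 0, 0, 0, 16], [0, 0, 0, 0, 0, 0, 14], [0, 0, 0, 0, 0, 0, 12]])

```text
t: 10.85
ee_pos: [0.5174, 0.1853, 0.0445]
tool_rot: [[0.273, 0.0, 0.962], [-0.962, 0.0, 0.273], [-0.0, -1.0, 0.0]]
ft_force: [-0.1, 0.1, -0.1]
opening: 0.137
```

Request:
send_rows(moves=[[0, 0, 0, 0, 0, 0, 10], [0, 0, 0, 0, 0, 0, 8], [0, 0, 0, 0, 0, 0, 6], [0, 0, 0, 0, 0, 0, 4]])

```text
t: 11.18
ee_pos: [0.5175, 0.1854, 0.0446]
tool_rot: [[0.273, 0.001, 0.962], [-0.962, 0.0, 0.273], [-0.0, -1.0, 0.001]]
ft_force: [1.1, -0.2, 3.0]
opening: 0.108
```

Request:
send_rows(moves=[[0, 0, 0, 0, 0, 0, 2], [0, 0, 0, 0, 0, 3, 2], [0, 0, 0, 0, 0, 6, 2], [0, 0, 0, 0, 0, 8, 2], [0, 0, 0, 0, 0, 10, 2]], grip_force=30)

```text
t: 11.6
ee_pos: [0.5167, 0.1851, 0.0717]
tool_rot: [[0.273, -0.001, 0.962], [-0.962, -0.0, 0.273], [0.0, -1.0, -0.001]]
ft_force: [0.5, -0.4, -1.2]
opening: 0.112
```

Request:
send_rows(moves=[[0, 0, 0, 0, 0, 15, 2], [0, 0, 0, 0, 0, 20, 2], [0, 0, 0, 0, 0, 20, 2], [0, 0, 0, 0, 0, 18, 2], [0, 0, 0, 0, 0, 0, 2]])

```text
t: 12.02
ee_pos: [0.519, 0.1858, 0.1487]
tool_rot: [[0.273, 0.006, 0.962], [-0.962, 0.002, 0.273], [-0.0, -1.0, 0.006]]
ft_force: [0.1, -0.4, -0.3]
opening: 0.107
```

```bash
python3 - <<'E'
from cell import arm
import cv2
s=arm.observe(); print(s["ee_pos"]*1000,s["tool_rot"][:,2],s["opening"],s["ft_force"])
d2=arm.get_image("scene"); cv2.imwrite("pics/s9.png",cv2.resize(d2["img"][140:380,200:520],(640,480)))
E
```

```text
[519.00378537 185.82828749 148.69935577] [0.96213495 0.27251126 0.00582738] 0.1069491023409869 [ 0.10725326 -0.40952025 -0.33090524]
```

View pics/s9.png

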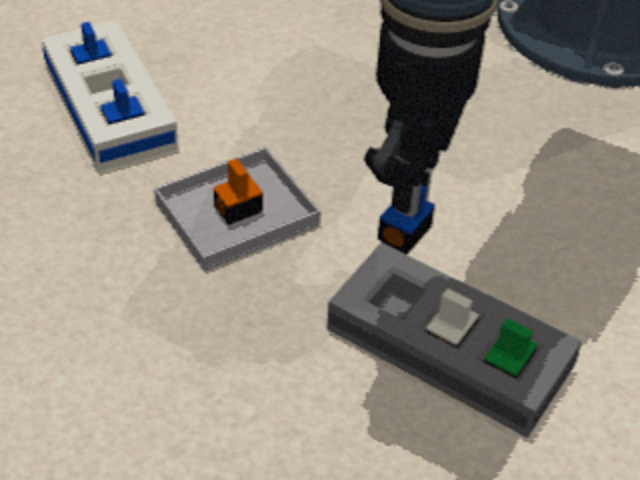

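Request:
send_rows(moves=[[0, 0, 0, 0, -10, 0, 2], [0, 0, -0.045, 3, -25, 0, 2], [0, 0, -0.045, 3, -35, 0, 2], [0, 0, -0.045, 3, -35, 0, 2], [0, 0, -0.045, 3, -35, 0, 2]])

```text
t: 12.48
ee_pos: [0.5281, 0.0433, 0.1431]
tool_rot: [[0.095, -0.002, 0.996], [-0.996, -0.0, 0.095], [0.0, -1.0, -0.002]]
ft_force: [1.5, 0.2, -1.2]
opening: 0.112
```

Request:
send_rows(moves=[[0, 0, -0.045, 3, -35, 0, 2], [0, 0, -0.045, 3, -35, 0, 2], [0, 0, -0.045, 3, -35, 0, 2], [0, 0, -0.045, 3, -35, 0, 2], [0, 0, -0.045, 3, -35, 0, 2]])

```text
t: 12.9
ee_pos: [0.5429, -0.132, 0.1431]
tool_rot: [[-0.131, -0.002, 0.991], [-0.991, 0.0, -0.131], [-0.0, -1.0, -0.002]]
ft_force: [0.9, 0.2, -1.2]
opening: 0.11
```

Request:
send_rows(moves=[[0, 0, -0.045, 3, -35, 0, 2], [0, 0, -0.045, 3, -35, 0, 2], [0, 0, -0.045, 2, -25, 0, 2], [0, 0, 0, 0, -10, 0, 2], [0, 0, 0, 0, -4, 0, 2]])

```text
t: 13.32
ee_pos: [0.551, -0.2407, 0.1429]
tool_rot: [[-0.263, -0.002, 0.965], [-0.965, 0.001, -0.263], [-0.0, -1.0, -0.002]]
ft_force: [-0.2, 2.0, -1.2]
opening: 0.111
```

Request:
send_rows(moves=[[0, 0, 0, 0, 0, 0, 2], [0, 0, 0, 0, 0, 0, 2], [0, 0, 0, 0, 0, 0, 2], [0, 0, 0, 0, 0, 0, 2], [0, 0, 0, 0, 0, 0, 2]])

```text
t: 13.73
ee_pos: [0.5523, -0.2377, 0.1445]
tool_rot: [[-0.259, 0.0, 0.966], [-0.966, 0.0, -0.259], [-0.0, -1.0, 0.0]]
ft_force: [0.3, -0.8, -1.6]
opening: 0.107
```

```bash
python3 m.py 10 .5525 -.2385; python3 - <<'E'
from cell import arm
import cv2
d2=arm.get_image("scene"); cv2.imwrite("pics/s10.png",cv2.resize(d2["img"][80:320,130:450],(640,480)))
E
```

```text
[ 552.33589269 -237.72140529  144.46191862] [ 9.65785112e-01 -2.59343630e-01  7.27333055e-06] 0.10692167987522018 [ 0.34275257 -0.80137307 -1.63892143]
tray ((555.8851928710938, -224.81643676757812), (170.40476989746094, 90.46540832519531), 74.92686462402344)
660 [106.  55.  29.] ((566.6447143554688, -184.59014892578125), (23.749256134033203, 10.009653091430664), 74.77926635742188) [321.97424242 157.07424242]
```

View pics/w10.png

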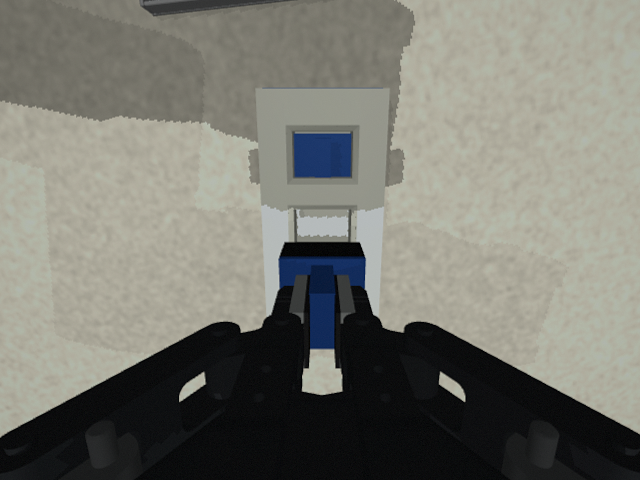

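View pics/s10.png

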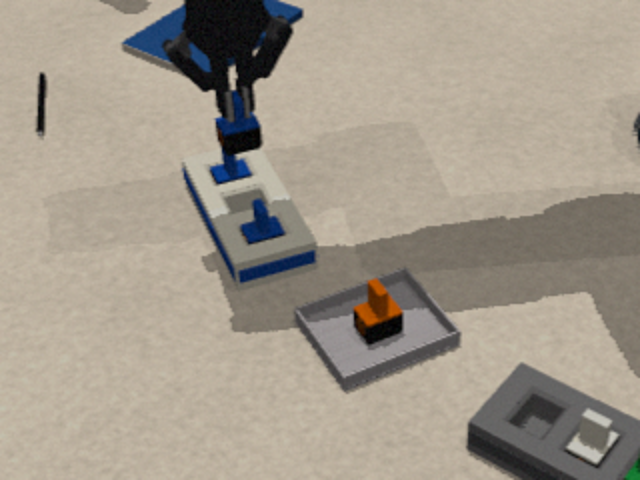

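The blue cube sits in the hand exactly as the orange one did (rows 242–350, columns 279–365), so the target is the orange grip pose.

Request:
send_rows(moves=[[0, 0, 0, 0.1, -0.3, -8, 2], [0, 0, 0, 0, 0, -18, 2], [0, 0, 0, 0, 0, -18, 2], [0, 0, 0, 0, 0, -12, 2], [0, 0, 0, 0, 0, -6, 2]])

```text
t: 14.25
ee_pos: [0.5513, -0.2385, 0.08]
tool_rot: [[-0.261, -0.003, 0.965], [-0.965, 0.001, -0.261], [-0.0, -1.0, -0.003]]
ft_force: [-0.1, 0.1, -0.9]
opening: 0.11
```

Request:
send_rows(moves=[[0, 0, 0, 0, 0, 0, 2], [0, 0, 0, 0, 0, 0, 2], [0, 0, 0, 0, 0, 0, 2], [0, 0, 0, 0, 0, 0, 2], [0, 0, 0, 0, 0, 0, 2]])

```text
t: 14.67
ee_pos: [0.5528, -0.2393, 0.0831]
tool_rot: [[-0.261, 0.001, 0.965], [-0.965, -0.001, -0.261], [0.0, -1.0, 0.001]]
ft_force: [-0.0, 0.3, -1.4]
opening: 0.112
```

```bash
python3 m.py 11 .5525 -.2385; python3 - <<'E'
from cell import arm
import cv2
d2=arm.get_image("scene"); cv2.imwrite("pics/s11.png",cv2.resize(d2["img"][130:250,190:350],(800,600),interpolation=cv2.INTER_CUBIC))
E
```

```text
[ 552.75940226 -239.29722865   83.06988742] [ 0.96534651 -0.2609686   0.00122448] 0.11233930693607334 [-0.01177191  0.25672161 -1.4331621 ]
tray ((552.859130859375, -235.77081298828125), (193.976318359375, 90.53218841552734), 74.99199676513672)
1215 [110.  58.  30.] ((566.5827026367188, -184.7330322265625), (23.59281349182129, 9.934032440185547), 75.27153778076172) [320.16296296 162.20411523]
860 [24. 14.  9.] ((555.8781127929688, -226.47979736328125), (2.7300655841827393, 40.12157440185547), 74.6244125366211) [321.60581395 253.48604651]
827 [127.  64.  31.] ((537.7312622070312, -292.8310852050781), (25.8133487701416, 9.718438148498535), 74.73783874511719) [320.83555018 371.64933495]
```

View pics/w11.png

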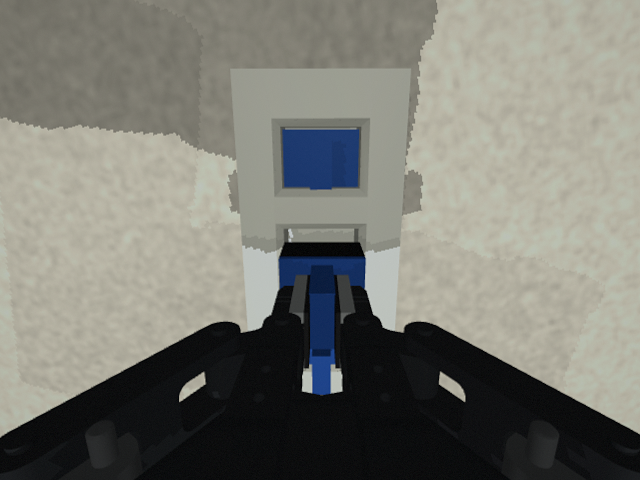

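View pics/s11.png

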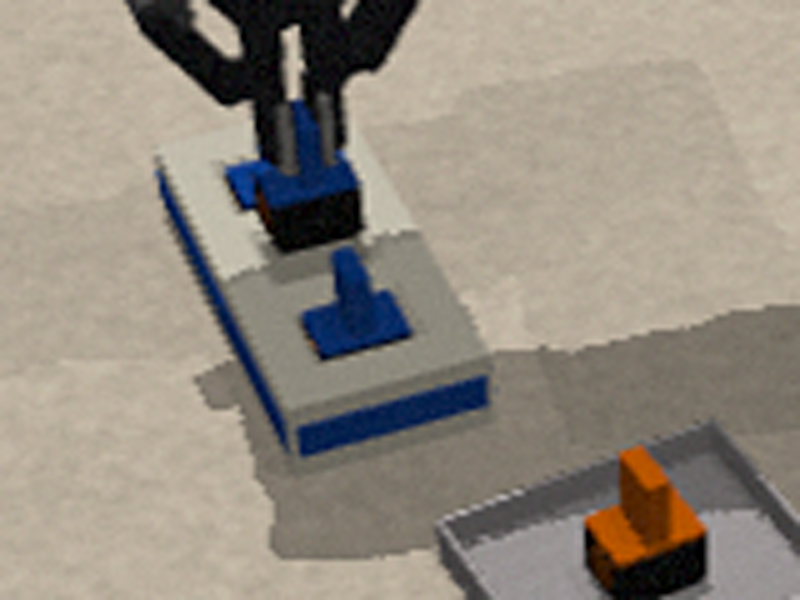

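Request:
send_rows(moves=[[0, 0, 0, -0.2, 1, -2, 2], [0, 0, 0, 0, 0, -2, 2], [0, 0, 0, 0, 0, -2, 2], [0, 0, 0, 0, 0, -2, 2], [0, 0, 0, 0, 0, 0, 2]])

```text
t: 15.18
ee_pos: [0.5518, -0.238, 0.0737]
tool_rot: [[-0.261, -0.001, 0.965], [-0.965, 0.0, -0.261], [-0.0, -1.0, -0.001]]
ft_force: [-0.9, 0.1, -1.5]
opening: 0.108
```

Request:
send_rows(moves=[[0, 0, 0, 0, 0, -2, 2], [0, 0, 0, 0, 0, -2, 2], [0, 0, 0, 0, 0, -2, 2], [0, 0, 0, 0, 0, 0, 2], [0, 0, 0, 0, 0, 0, 2]])

```text
t: 15.6
ee_pos: [0.552, -0.238, 0.0681]
tool_rot: [[-0.261, -0.0, 0.965], [-0.965, 0.0, -0.261], [-0.0, -1.0, -0.0]]
ft_force: [-0.4, 0.1, -0.5]
opening: 0.11
```

Request:
send_rows(moves=[[0, 0, 0, 0.3, 0, -2, 2], [0, 0, 0, 0, 0, -3, 2], [0, 0, 0, 0, 0, -3, 2], [0, 0, 0, 0, 0, -2, 2], [0, 0, 0, 0, 0, 0, 2]])

```text
t: 16.02
ee_pos: [0.5521, -0.2379, 0.0576]
tool_rot: [[-0.261, -0.001, 0.965], [-0.965, 0.0, -0.261], [-0.0, -1.0, -0.001]]
ft_force: [-0.3, 0.1, -1.7]
opening: 0.112
```

Request:
send_rows(moves=[[0, 0, 0, 0, 0, -2, 2], [0, 0, 0, 0, 0, -3, 2], [0, 0, 0, 0, 0, -3, 2], [0, 0, 0, 0, 0, -2, 2], [0, 0, 0, 0, 0, 0, 2]])

```text
t: 16.43
ee_pos: [0.5521, -0.238, 0.0477]
tool_rot: [[-0.261, -0.001, 0.965], [-0.965, 0.0, -0.261], [-0.0, -1.0, -0.001]]
ft_force: [0.1, 0.6, -1.3]
opening: 0.113
```

Request:
send_rows(moves=[[0, 0, 0, 0, 0, -1.5, 2], [0, 0, 0, 0, 0, -1, 2], [0, 0, 0, 0, 0, -0.5, 2], [0, 0, 0, 0, 0, 0, 2], [0, 0, 0, 0, 0, 0, 2]])

```text
t: 16.85
ee_pos: [0.5524, -0.2381, 0.0453]
tool_rot: [[-0.261, -0.0, 0.965], [-0.965, 0.0, -0.261], [-0.0, -1.0, -0.0]]
ft_force: [-0.0, -0.7, -0.6]
opening: 0.11
```

Request:
send_rows(moves=[[0, 0, 0, 0, 0, -0.5, 2], [0, 0, 0, 0, 0, 0, 2], [0, 0, 0, 0, 0, 0, 2]])

```text
t: 17.1
ee_pos: [0.5524, -0.2381, 0.0448]
tool_rot: [[-0.261, -0.0, 0.965], [-0.965, 0.0, -0.261], [-0.0, -1.0, -0.0]]
ft_force: [0.4, -0.7, -1.2]
opening: 0.106
```

Request:
send_rows(moves=[[0, 0, 0, 0, 0, -0.5, 2], [0, 0, 0, 0, 0, 0, 2], [0, 0, 0, 0, 0, 0, 2]])

```text
t: 17.35
ee_pos: [0.5525, -0.2381, 0.0446]
tool_rot: [[-0.261, 0.0, 0.965], [-0.965, -0.0, -0.261], [0.0, -1.0, 0.0]]
ft_force: [-2.1, 0.6, 2.8]
opening: 0.112
```

Request:
send_rows(moves=[[0, 0, 0, 0, 0, -0.4, 2], [0, 0, 0, 0, 0, 0, 2], [0, 0, 0, 0, 0, 0, 2]])

```text
t: 17.6
ee_pos: [0.5525, -0.2381, 0.0446]
tool_rot: [[-0.261, 0.001, 0.965], [-0.965, -0.0, -0.261], [0.0, -1.0, 0.001]]
ft_force: [-2.7, 1.0, 8.1]
opening: 0.116
```

On the pocket floor (z stopped at 44.6 mm, contact 8 N). Releasing.

Request:
send_rows(moves=[[0, 0, 0, 0, 0, 0.4, 6], [0, 0, 0, 0, 0, 0, 12], [0, 0, 0, 0, 0, 0, 16], [0, 0, 0, 0, 0, 0, 24], [0, 0, 0, 0, 0, 0, 35]])

```text
t: 18.02
ee_pos: [0.5524, -0.2381, 0.0441]
tool_rot: [[-0.261, -0.0, 0.965], [-0.965, 0.0, -0.261], [-0.0, -1.0, -0.0]]
ft_force: [-0.2, 0.2, 0.2]
opening: 0.399
```

Request:
send_rows(moves=[[0, 0, 0, 0, 0, 0, 40], [0, 0, 0, 0, 0, 5, 40], [0, 0, 0, 0, 0, 15, 40], [0, 0, 0, 0, 0, 25, 40], [0, 0, 0, 0, 0, 35, 40]])

```text
t: 18.43
ee_pos: [0.5509, -0.2374, 0.1232]
tool_rot: [[-0.261, -0.004, 0.965], [-0.965, 0.002, -0.261], [-0.001, -1.0, -0.005]]
ft_force: [0.9, -0.5, 0.6]
opening: 0.468
```

Request:
send_rows(moves=[[0, 0, 0, 0, 0, 30, 40], [0, 0, 0, 0, 0, 20, 40], [0, 0, 0, 0, 0, 10, 40], [0, 0, 0, 0, 0, 0, 40], [0, 0, 0, 0, 0, 0, 40]])

```text
t: 18.85
ee_pos: [0.5523, -0.2381, 0.1838]
tool_rot: [[-0.261, -0.0, 0.965], [-0.965, 0.0, -0.261], [-0.0, -1.0, -0.0]]
ft_force: [-1.2, -0.8, -0.4]
opening: 0.466
```

```bash
python3 m.py 12 .5525 -.2385; python3 - <<'E'
from cell import arm
import cv2
from h import *
d2=arm.get_image("scene"); cv2.imwrite("pics/s12.png",cv2.resize(d2["img"][130:330,180:500],(800,500),interpolation=cv2.INTER_CUBIC))
d=arm.get_image("top"); P,ok=cloud(d)
w=((P[...,2]>.05)&(P[...,2]<.08)&ok&(P[...,0]>.45)&(P[...,0]<.6)&(abs(P[...,1])<.33)).astype(np.uint8)
nn,l,st,ce=cv2.connectedComponentsWithStats(w)
for i in range(1,nn):
    q=P[l==i]
    if len(q)>20: print("top",np.round(np.median(q,0)*1000,1),d["img"][l==i].mean(0).round())
E
```

```text
[ 552.32420747 -238.0616941   183.82967935] [ 9.65348171e-01 -2.60965305e-01 -1.35104755e-04] 0.4659412537518569 [-1.16833589 -0.78372899 -0.40930934]
tray ((552.0609741210938, -239.044677734375), (200.1251220703125, 90.34687042236328), 74.97491455078125)
462 [100.  52.  26.] ((566.4454956054688, -184.6512908935547), (22.901323318481445, 9.598592758178711), 74.81097412109375) [321.5 154. ]
411 [137.  75.  42.] ((552.1507568359375, -238.93191528320312), (23.841785430908203, 9.415613174438477), 74.85779571533203) [321.99270073 227.59367397]
394 [126.  69.  38.] ((537.6422119140625, -292.59893798828125), (24.878238677978516, 9.922136306762695), 74.83476257324219) [321.92385787 292.74111675]
top [ 567.2 -182.7   68. ] [85. 53. 40.]
top [ 552.8 -236.1   67.9] [105.  62.  42.]
top [544.6 -13.4  63. ] [ 44.  87. 143.]
top [503.5 237.2  67.5] [135. 134. 130.]
top [488.3 290.9  67.4] [55. 94. 43.]
```

View pics/w12.png

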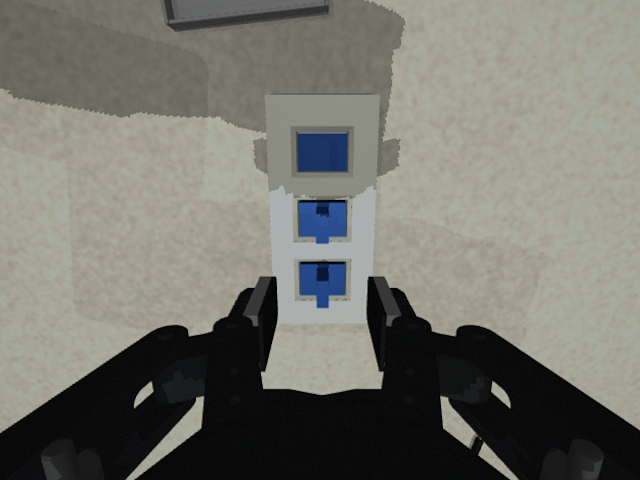

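View pics/s12.png

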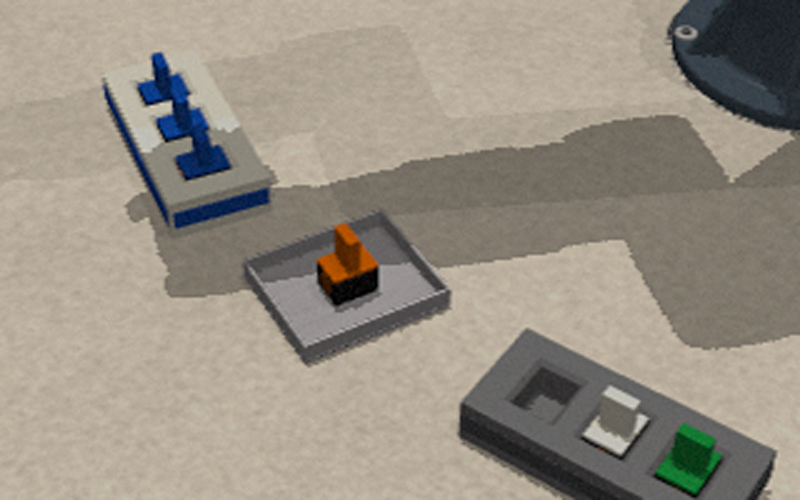

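The blue cube sits level with its neighbours: its tab top is at 67.9 mm and it is about 0.1 mm from the tray centre. The orange cube stands in the dish with its top at 63 mm. Handing in.

```bash
python3 -c "
from cell import arm
print(arm.job_done())"
```

```text
the job is handed in; nothing more can be done
None
```

The job is done and handed in; I moved the arm for about 19 s of the 64 s allowed.

- **Orange cube:** I lifted it straight up out of the middle kit pocket and stood it in the centre of the dish. It is upright and released, with its tab top measured at 63 mm, which matches standing on the dish floor.
- **Blue cube:** I took it from the stock tray and lowered it into the middle kit pocket. It reached the pocket floor with about 8 N of contact and I released it there. Its tab top is at 67.9 mm, level with its neighbour's, and it is about 0.1 mm from the pocket centre by the wrist camera.
- **Other cubes:** The top camera showed kit_blue_a or _b (the one nearest the dish), the white cube and the green cube within about 1 mm of where they began. It missed the other blue kit cube at the end; the wrist camera puts that one within about 1 mm of its start.
- **Disagreement:** The top and wrist cameras differ by up to about 3 mm in absolute position. I relied on positions relative to the gripper, and none of the checks failed.

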